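Set the test probes on a battery cell in order

ROBOT

A 6-joint arm with a two-finger parallel gripper is mounted at the origin on the work surface. World frame = base frame: x ahead of the robot, y to its left, z up, the work surface at z = 0. Lengths are in m, angles in rad, forces in N, time in s.
With the tool pointing down it reaches from about 0.375 to 0.75 m from the base axis. Payload 9 kg.
Tool frame: the origin (TCP) lies midway between the tips of the shut fingers; the grasp point (between the pads) lies 19 mm behind it; y points along the fingers, z is the direction in which the jaws open and shut, and the axes are right-handed (so a half turn about y gives the same grasp; the last joint's range is limited). The gripper opens to 85 mm and grips with 20 to 120 N. Pads are 22 mm wide; open, the fingers measure 114 mm over their backs; the gripper's body (76 mm by 85 mm) begins 54 mm behind the grasp point. The pads swing forward as they close: fully open they stand 13 mm farther back than shut.
Start: joints at [1.047, 0.104, 0.097, 1.564, 0, 1.353], TCP at [0.181, 0.572, 0.231] pointing down, gripper open.
Joint ranges: [-2.99, 2.99], [-0.84, 1.86], [-1.1, 1.16], [-1.84, 2.11], [-1.51, 1.56], [-3.14, 3.14]. Speed limits (rad/s): [2.22, 2.22, 2.57, 3.14, 3.14, 3.14].

INTERFACE

Orientations are given as a unit quaternion [x, y, z, w].
In Python, from cell import bot gives the robot as it stands.
- The arm moves only by the shell command python3 -m inch 'ROWS'. ROWS is JSON, a list that holds one entry, the list of rows, each a list of 7 numbers: the shift along the tool's x, y, z in mm, then the turn, a rotation vector about the tool's x, y, z in units of 6 degrees (1.0 is 6 degrees), then the gripper's target within -1 to 1 (shut at 1, half-way at 0, fully open at -1). In form: [[[x, y, z, ax, ay, az, gripper], ...]]. A call has 1 to 5 rows; each row is the pose to reach, as a shift and turn from the pose measured when the call began, along the tool's axes at that moment; what a row does not reach only later rows make up. A row lasts 1/12 s, in which the tool goes at most 41.7 mm and 7.16 degrees, less where a joint would pass 70% of its speed; a pose out of reach is approached as far as the arm can. A call with a gripper value outside its range is refused whole. The fingers move at their own pace and stop on an object; the grip force is fixed at half the most. Time passes only in rows, so rows that repeat a pose let the fingers close. It gives the time, the measured TCP pose, the force and the opening at its end, in the units of the state.
- bot.get_obs(): the state, without advancing time (a new reading comes with each control period).
- bot.get_image(name): name is "side" or "top"; returns a dict with "color" (384x512x3 uint8, red, green, blue), "fx", "fy", "cx", "cy" (pixels), "view" (4x4, takes a point from world to camera coordinates). Camera axes: x right, y up, looking along -z (the intrinsics and any distortion apply to the point x, -y, -z); pixel columns grow to the right and rows downward; lengths in m; the calibration is good to about 2 mm. A picture is of the moment at which its call begins. There is no depth.
- bot.hand_in(): hands the job in, once; it reports no verdict.
The state is a dict: "clock": time; "qpos": joint angles; "dq": joint speeds; "tau": joint torques, N m; "position": TCP position; "tcp_rot": TCP orientation; "contact_force": force on the tool from outside, world axes, zero at the start; "wrist_torque": the same for the moment, N m; "opening": opening from 0.0 (shut) to 1.0 (fully open).
Only numpy, scipy, OpenCV 4.12 (cv2) and the standard library are available. Lean on these libraries where they do the work, as an engineer would, in place of code of your own. Each camera call takes 0.05 s, during which the arm holds its last target. There are 200 camera calls.

TASK

A flat battery cell lies in a test nest under three push-down probes, which stay down by themselves once pressed. With a fingertip, gently press down the probe with the round cap first, then the one with the straight bar-shaped cap, and last the one with the cross-shaped cap, each until its needle rests on the cell, without ramming any of them. Lift nothing, and leave the cell and the things lying around the nest where they are.

Things in the scene. Friction and masses are not known exactly. Their poses are not given: they have to be found in the camera images.
- nest: Grey plastic base plate, fixed, 190 x 330 x 15 mm (x, y, z). Its origin is on the work surface under the cell's centre; the plate reaches from -75 to +115 mm along its x and +-165 mm along its y. The round probe stands at its middle (y = 0), the bar and the cross probe 125 mm to either side along its y, which of them on which side varies. Four 8 mm pins, 12 mm high, keep the cell in place.
- cell: Bright foil battery cell, loose, 350 g, lying flat on the nest's top face between the pins, long side along the nest's y: body 90 x 216 x 8 mm, with a 45 mm wide, 3 mm thick metal tab at each end, 290 mm over the tabs. Origin under its centre.
- round_probe_stand: Aluminium bracket standing on the nest, fixed. Its origin lies on the nest's top face (15 mm above the work surface), straight below the middle of the cap; its z is up and its x points from the plunger to the bracket's 26 mm wide post, 85 mm away, on the nest's +x side. The 20 mm wide arm, top 50 mm above the origin, is lower than the cap (24 mm under it when up). Carries the round-capped probe, over the middle of the cell.
- bar_probe_stand: Aluminium bracket standing on the nest, fixed. Its origin lies on the nest's top face (15 mm above the work surface), straight below the middle of the cap; its z is up and its x points from the plunger to the bracket's 26 mm wide post, 85 mm away, on the nest's +x side. The 20 mm wide arm, top 50 mm above the origin, is lower than the cap (24 mm under it when up). Carries the bar-capped probe, over one tab of the cell.
- cross_probe_stand: Aluminium bracket standing on the nest, fixed. Its origin lies on the nest's top face (15 mm above the work surface), straight below the middle of the cap; its z is up and its x points from the plunger to the bracket's 26 mm wide post, 85 mm away, on the nest's +x side. The 20 mm wide arm, top 50 mm above the origin, is lower than the cap (24 mm under it when up). Carries the cross-capped probe, over the other tab of the cell.
- round_probe_top (a point): Centre of the top face of the round cap, 40 mm across. It is a black plastic cap 10 mm thick on a 10 mm steel plunger; its top is 99 mm above the work surface when fully up and sinks as it is pressed. The cap is sprung on its plunger: it gives 1 mm for every 2 N, 8 mm at most (so 1.5 mm before the plunger starts to slide), and springs back when let go. 
- bar_probe_top (a point): Centre of the top face of the straight bar-shaped cap, 52 x 16 mm. It is a black plastic cap 10 mm thick on a 10 mm steel plunger; its top is 99 mm above the work surface when fully up and sinks as it is pressed. The cap is sprung on its plunger: it gives 1 mm for every 2 N, 8 mm at most (so 1.5 mm before the plunger starts to slide), and springs back when let go. The bar runs along the nest's y.
- cross_probe_top (a point): Centre of the top face of the cross-shaped cap: two crossed bars, each 52 x 16 mm. It is a black plastic cap 10 mm thick on a 10 mm steel plunger; its top is 99 mm above the work surface when fully up and sinks as it is pressed. The cap is sprung on its plunger: it gives 1 mm for every 2 N, 8 mm at most (so 1.5 mm before the plunger starts to slide), and springs back when let go. The arms run along the nest's x and y.
- round_probe (a joint): How far this plunger is pressed down from fully up, in m: 0 fully up, at its end stop 0.012 (the sprung cap softens the stop). It starts between 0 and 0.002. Its sprung needle rests on the cell from 0.007 on; press it to about 0.009 or to the stop. It resists sliding with a steady 3 N and stays where it is left; pressing more than 20 N on it (ramming it on its stop) spoils it.
- bar_probe (a joint): How far this plunger is pressed down from fully up, in m: 0 fully up, at its end stop 0.012 (the sprung cap softens the stop). It starts between 0 and 0.002. Its sprung needle rests on the cell from 0.007 on; press it to about 0.009 or to the stop. It resists sliding with a steady 3 N and stays where it is left; pressing more than 20 N on it (ramming it on its stop) spoils it.
- cross_probe (a joint): How far this plunger is pressed down from fully up, in m: 0 fully up, at its end stop 0.012 (the sprung cap softens the stop). It starts between 0 and 0.002. Its sprung needle rests on the cell from 0.007 on; press it to about 0.009 or to the stop. It resists sliding with a steady 3 N and stays where it is left; pressing more than 20 N on it (ramming it on its stop) spoils it.
- driver: Bystander: screwdriver with a black handle, 170 mm long, lying on the work surface on the robot's side of the nest.
- tape: Bystander: paper-coloured roll of tape lying flat, 72 mm across, 20 mm high, on the work surface on the robot's side of the nest.
- jar_mid (a point): Bystander: clear jar with a steel lid, 52 mm across, 70 mm high, standing on the work surface beyond the nest. This point is its middle, 35 mm up.

How it is judged:
On the way, in this order (a step that is already met when the one before it is completed fails the run):
1. the round-capped probe is down while the other two are still up (value of joint round_probe above 0.007 m and value of joint each of bar_probe, cross_probe below 0.005 m), for 0.2 s.
2. the bar-capped probe is down too while the cross-capped one is still up (value of joint each of round_probe, bar_probe above 0.007 m and value of joint cross_probe below 0.005 m), for 0.2 s.
3. the cross-capped probe is down too (value of joint each of round_probe, bar_probe, cross_probe above 0.007 m), for 0.2 s.
At the end, for the whole second after the job is handed in: All three probes are pressed down by more than 7 mm of their 12 mm, the cell lies within 8 mm of where it was, and the screwdriver, tape and jar within 20 mm of where they were (all of step 3 and linear speed of cell below 0.02 m/s and not (distance of cell from where it was at the start of the episode above 0.008 m) and not (distance of driver from where it was at the start of the episode above 0.02 m) and not (distance of tape from where it was at the start of the episode above 0.02 m) and not (distance of jar_mid from where it was at the start of the episode above 0.02 m)); the robot touches nothing.
It fails at once if a probe or its bracket is pressed with more than 20 N (contact force between any of the fingers, the arm and round_probe_stand above 20 N or contact force between any of the fingers, the arm and bar_probe_stand above 20 N or contact force between any of the fingers, the arm and cross_probe_stand above 20 N).
It fails at once if the cell is shifted or lifted by more than 8 mm (distance of cell from where it was at the start of the episode above 0.008 m).
It fails at once if the screwdriver, tape or jar is lifted, knocked or moved by more than 20 mm (distance of any of driver, tape, jar_mid from where it was at the start of the episode above 0.02 m).
It also fails if it takes over 42 s, if anything falls off the work surface, if the arm or the gripper's body presses on something with over 40 N, if the wrist force passes 120 N, or if a joint passes its speed limit or range.

## Working session

There is one attempt and no reset: what is moved stays moved. The work goes in short steps, Python scripts to look and compute and a shell command to move; the robot and the scene stay as the last step left them, time stands still between calls to the robot, and variables do not carry over. Pictures are saved under pics/ and viewed, about 8 in all and at most 12, crops included, and the job is handed in when it is done.

```bash
mkdir -p pics
cat > h.py <<'E'
import numpy as np,cv2
from cell import bot
def snap(n,f):
    d=bot.get_image(n); cv2.imwrite(f,d["color"][:,:,::-1]); np.save(f[:-4]+'.npy',{k:d[k] for k in d if k!='color'},allow_pickle=True)
    return d
E
python3 - <<'E'
from h import *
for n in("top","side"):
    d=snap(n,f"pics/{n}0.png"); print({k:(np.round(v,4).tolist() if k=='view' else v) for k,v in d.items() if k!='color'})
o=bot.get_obs();print({k:np.round(v,4).tolist() for k,v in o.items()})
a=cv2.imread('pics/top0.png');b=cv2.imread('pics/side0.png')
cv2.imwrite('pics/t0.png',cv2.resize(a,(800,600)));cv2.imwrite('pics/s0.png',cv2.resize(b,(800,600)))
E
```

```text
{'fx': 430.0743234891429, 'fy': 430.0743234891429, 'cx': 255.7707620086938, 'cy': 188.12696026578172, 'view': [[0.0187, -0.9989, 0.0425, 0.0094], [0.986, 0.0255, 0.1645, -0.5755], [-0.1654, 0.0388, 0.9855, -0.779], [0.0, 0.0, 0.0, 1.0]]}
{'fx': 363.37149612531596, 'fy': 363.37149612531596, 'cx': 258.94368458578555, 'cy': 193.12591873251733, 'view': [[0.9139, -0.4057, -0.0126, -0.5083], [0.3247, 0.7121, 0.6225, -0.2502], [-0.2436, -0.573, 0.7826, -0.6322], [0.0, 0.0, 0.0, 1.0]]}
{'clock': 0.1, 'qpos': [1.0473, 0.1046, 0.0966, 1.5639, 0.0, 1.3531], 'dq': [-0.0008, -0.001, 0.0001, -0.0001, 0.0003, -0.0006], 'tau': [0.0064, -55.8207, 50.4718, 0.0131, -0.0003, -0.0], 'position': [0.1805, 0.5719, 0.2306], 'tcp_rot': [0.6992, -0.1078, 0.1075, -0.6985], 'contact_force': [-0.466, 1.1018, -0.4725], 'wrist_torque': [-0.0305, 0.0104, 0.044], 'opening': 0.9963}
```

View pics/t0.png

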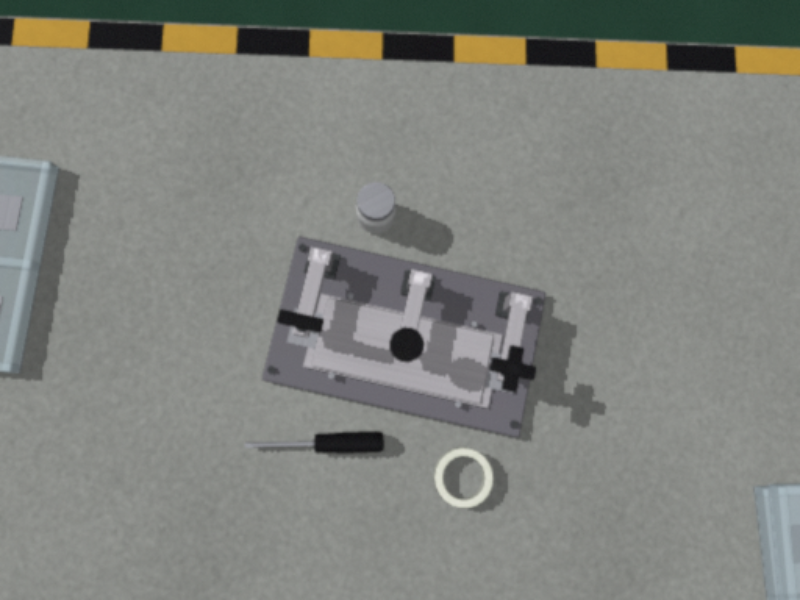

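View pics/s0.png

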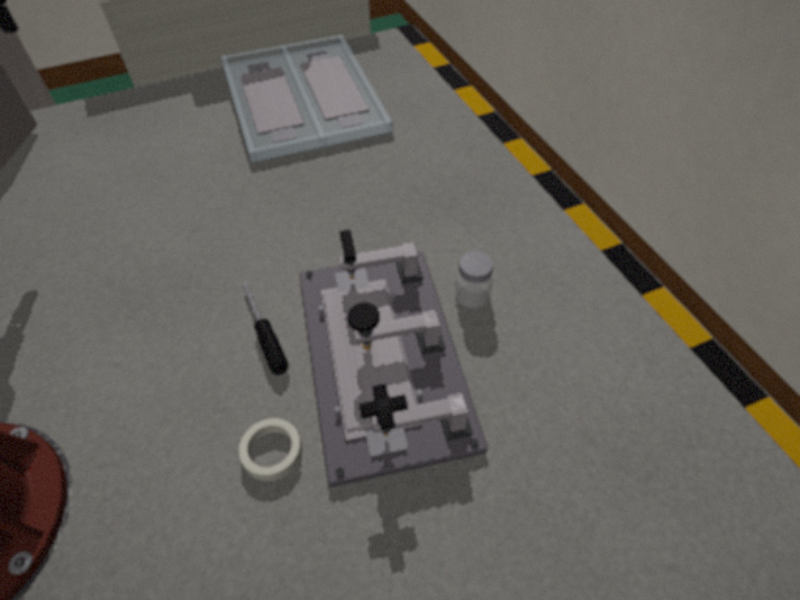

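Top view (800x600 scale): round cap (406,344), bar (300,321), cross (513,369). Side view: round (363,315), bar (347,245), cross (383,404). The tool is not over the nest yet.

```bash
cat >> h.py <<'E'
def ray(c,uv):
    V=c['view'];d=np.array([(uv[0]-c['cx'])/c['fx'],-(uv[1]-c['cy'])/c['fy'],-1.])
    R=V[:3,:3];return -R.T@V[:3,3],R.T@d/np.linalg.norm(d)
def tri(c1,a,c2,b):
    (p,d),(q,e)=ray(c1,a),ray(c2,b)
    s,t=np.linalg.lstsq(np.c_[d,-e],q-p,rcond=None)[0]
    return (p+s*d+q+t*e)/2,np.linalg.norm(p+s*d-q-t*e)
def atz(c,a,z):
    p,d=ray(c,a);return p+d*(z-p[2])/d[2]
E
python3 - <<'E'
from h import *
T=np.load('pics/top0.npy',allow_pickle=True).item();S=np.load('pics/side0.npy',allow_pickle=True).item()
f=lambda u:(np.array(u)+.5)/1.5625-.5
P={}
for n,a,b in(('round',(406,344),(363,315)),('bar',(300,321),(347,245)),('cross',(513,369),(383,404)),('jarlid',(376,200),(476,267)),('tape',(464,478),(270,448))):
    x,e=tri(T,f(a),S,f(b)); P[n]=atz(T,f(a),.098); print(n,x.round(4),round(e,4),P[n].round(4), atz(S,f(b),.098).round(4))
v=P['bar']-P['cross'];print(np.linalg.norm(v),np.degrees(np.arctan2(-v[0],v[1])))
# enlarged crops of both views
a=cv2.imread('pics/top0.png')[190:260,165:350];b=cv2.imread('pics/side0.png')[140:280,205:275]
cv2.imwrite('pics/crop.png',np.vstack([cv2.resize(a,(740,280),interpolation=2),cv2.resize(np.rot90(b),(740,300),interpolation=2)[:300]]))
from scipy.spatial.transform import Rotation as R
print(R.from_quat(bot.get_obs()['tcp_rot']).as_matrix().round(3))
E
```

```text
round [0.5092 0.016  0.0929] 0.0011 [0.5093 0.0162 0.098 ] [0.5076 0.0123 0.098 ]
bar [0.5333 0.1384 0.0901] 0.0008 [0.5328 0.1374 0.098 ] [0.5309 0.1308 0.098 ]
cross [ 0.4839 -0.1072  0.0949] 0.0003 [ 0.4835 -0.1065  0.098 ] [ 0.4835 -0.1088  0.098 ]
jarlid [0.6902 0.0548 0.0578] 0.002 [0.6785 0.0545 0.098 ] [0.6687 0.0243 0.098 ]
tape [ 0.3534 -0.0627  0.0111] 0.0 [ 0.3621 -0.0507  0.098 ] [ 0.3587 -0.1077  0.098 ]
0.24887938925895253 -11.419908773412423
[[ 0.954 -0.001  0.301]
 [-0.301 -0.001  0.954]
 [-0.    -1.    -0.001]]
```

View pics/crop.png

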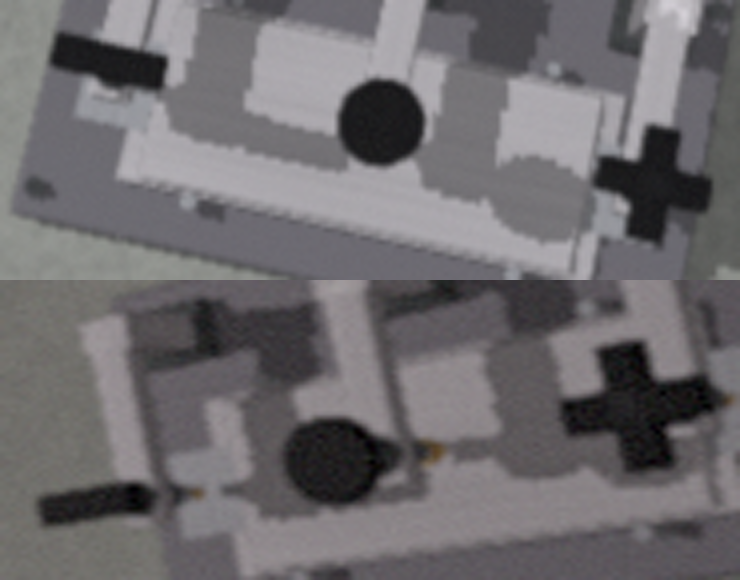

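Positions agree between the views (bar–cross distance 249 mm, where 250 is nominal; nest yaw about -11.4°). Bar is on +y. Now I'll shut the fingers and move over the round cap.

```bash
python3 -m inch '[[[480,60,-431,0,0,0,1],[480,60,-431,0,0,0,1],[480,60,-431,0,0,0,1],[480,60,-431,0,0,0,1],[480,60,-431,0,0,0,1]]]'
cat > go.py <<'E'
import sys
from h import *
from scipy.spatial.transform import Rotation as R
o=bot.get_obs();t={'round':(.5093,.016),'bar':(.533,.1374),'cross':(.4837,-.107)}[sys.argv[1]]
M=R.from_quat(o['tcp_rot']).as_matrix()
print('shift mm',(M.T@(np.r_[t,float(sys.argv[2])]-o['position'])*1000).round(1),'turn to straight down (6deg)',
 (np.degrees(R.align_vectors([[0,-1,0.]],[[0,-1,0.]])[0].as_rotvec())/6).round(2),'tooly',M[:,1].round(3),'F',np.round(o['contact_force'],2),'t',o['clock'],'pos',np.round(o['position'],4),'q6',o['qpos'][5],'op',o['opening'])
E
python3 go.py round 0.14
```

```text
clock: 0.52
position: [0.2862, 0.3918, 0.2113]
tcp_rot: [0.699, -0.108, 0.107, -0.698]
contact_force: [0.7, -0.3, 0.2]
opening: 0.294
shift mm [ 325.7   71.6 -291.4] turn to straight down (6deg) [0. 0. 0.] tooly [-0.001 -0.001 -1.   ] F [ 0.71 -0.28  0.2 ] t 0.5167 pos [0.2862 0.3918 0.2113] q6 0.9748707853634516 op 0.2937911791303028
```

```bash
python3 -m inch '[[[326,50,-291,0,0,0,1],[326,50,-291,0,0,0,1],[326,50,-291,0,0,0,1],[326,50,-291,0,0,0,1],[326,50,-291,0,0,0,1]]]'; python3 go.py round 0.14 | cut -c1-40
```

```text
clock: 0.93
position: [0.392, 0.2136, 0.1878]
tcp_rot: [0.699, -0.108, 0.107, -0.698]
contact_force: [0.8, 0.1, 0.1]
opening: 0.003
shift mm [ 171.2   48.  -153.2] turn to
```

```bash
python3 -m inch '[[[171,40,-153,0,0,0,1],[171,40,-153,0,0,0,1],[171,40,-153,0,0,0,1],[171,40,-153,0,0,0,1],[171,40,-153,0,0,0,1]]]'; python3 go.py round 0.12 | cut -c1-40
```

```text
clock: 1.35
position: [0.4964, 0.0367, 0.152]
tcp_rot: [0.699, -0.108, 0.107, -0.698]
contact_force: [1.1, 1.2, -0.1]
opening: -0.001
shift mm [ 18.6  32.  -15.8] turn to str
```

```bash
python3 -m inch '[[[18.6,32,-15.8,0,0,0,1],[18.6,32,-15.8,0,0,0,1],[18.6,32,-15.8,0,0,0,1]]]'
python3 - <<'E'
from h import *
a=snap('top','pics/top1.png')['color'][180:280,190:330,::-1];b=snap('side','pics/side1.png')['color'][130:290,180:300,::-1]
cv2.imwrite('pics/c1.png',np.hstack([cv2.resize(a,(490,350)),cv2.resize(b,(263,350))]))
E
python3 go.py round 0.1
```

```text
clock: 1.6
position: [0.5081, 0.0151, 0.1178]
tcp_rot: [0.699, -0.11, 0.107, -0.698]
contact_force: [-0.1, 0.2, -0.5]
opening: -0.004
shift mm [ 0.4 20.3 -0.3] turn to straight down (6deg) [0. 0. 0.] tooly [-0.001 -0.001 -1.   ] F [-0.23 -0.39  0.25] t 1.7 pos [0.509  0.0165 0.1203] q6 0.08073240188167259 op 0.00300153707875966
```

View pics/c1.png

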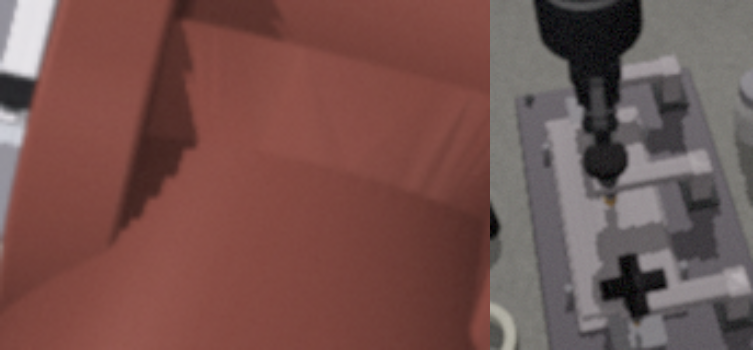

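The side view shows the shut tips straight over the round cap; the arm hides the top view. I'll press down slowly.

```bash
python3 -m inch '[[[0,8,0,0,0,0,1],[0,13,0,0,0,0,1],[0,16,0,0,0,0,1],[0,18,0,0,0,0,1],[0,18,0,0,0,0,1]]]'; python3 go.py round 0.0875
python3 -m inch '[[[0,3,0,0,0,0,1],[0,6,0,0,0,0,1],[0,8,0,0,0,0,1],[0,9,0,0,0,0,1],[0,9,0,0,0,0,1]]]'; python3 go.py round 0.0865
```

```text
clock: 2.12
position: [0.5087, 0.0169, 0.1019]
tcp_rot: [0.699, -0.108, 0.107, -0.699]
contact_force: [-0.0, 0.5, -0.2]
opening: 0.002
shift mm [ 0.9 14.4 -0.6] turn to straight down (6deg) [0. 0. 0.] tooly [-0.002 -0.001 -1.   ] F [-0.01  0.49 -0.23] t 2.1167 pos [0.5087 0.0169 0.1019] q6 0.08079456449045153 op 0.001639879651108648
clock: 2.53
position: [0.5089, 0.0169, 0.0929]
tcp_rot: [0.699, -0.108, 0.107, -0.699]
contact_force: [1.4, 0.2, 2.4]
opening: -0.001
shift mm [ 0.7  6.4 -0.7] turn to straight down (6deg) [0. 0. 0.] tooly [-0.001 -0.001 -1.   ] F [1.37 0.16 2.37] t 2.5333 pos [0.5089 0.0169 0.0929] q6 0.08076387855019407 op -0.0011974819175931243
```

```bash
python3 -m inch '[[[0,2,0,0,0,0,1],[0,4,0,0,0,0,1],[0,6,0,0,0,0,1],[0,6.5,0,0,0,0,1],[0,6.5,0,0,0,0,1]]]'; python3 go.py round 0.0865
```

```text
clock: 2.95
position: [0.5089, 0.0169, 0.0862]
tcp_rot: [0.699, -0.108, 0.107, -0.699]
contact_force: [0.8, 1.1, 2.1]
opening: -0.0
shift mm [ 0.7 -0.3 -0.8] turn to straight down (6deg) [0. 0. 0.] tooly [-0.001 -0.001 -1.   ] F [0.77 1.07 2.06] t 2.95 pos [0.5089 0.0169 0.0862] q6 0.08075734703715493 op -0.00012489689565791298
```

Force is steady at about 2–3 N and the tip is at 86 mm, so the round plunger should be about 11 mm down. I'll lift and head for the bar.

```bash
python3 -m inch '[[[0,-20,0,0,0,0,1],[0,-35,0,0,0,0,1],[0,-38,0,0,0,0,1],[0,-38,0,0,0,0,1]]]'; python3 go.py bar 0.12
```

```text
clock: 3.28
position: [0.5095, 0.0167, 0.1249]
tcp_rot: [0.699, -0.107, 0.107, -0.699]
contact_force: [-0.1, 0.1, 0.1]
opening: 0.003
shift mm [-13.7   4.8 122.2] turn to straight down (6deg) [0. 0. 0.] tooly [ 0.    -0.001 -1.   ] F [-0.08  0.14  0.1 ] t 3.2833 pos [0.5095 0.0167 0.1249] q6 0.08082756688480226 op 0.0031136838896709184
```

```bash
python3 -m inch '[[[-4,0,40,0,0,0,1],[-9,0,80,0,0,0,1],[-13.7,0,110,0,0,0,1],[-13.7,2,122,0,0,0,1],[-13.7,4,122,0,0,0,1]]]'
python3 - <<'E'
from h import *
a=snap('top','pics/top2.png')['color'][170:270,180:360,::-1];b=snap('side','pics/side2.png')['color'][110:290,180:300,::-1]
cv2.imwrite('pics/c2.png',np.hstack([cv2.resize(a,(500,278)),cv2.resize(b,(185,278))]))
cv2.imwrite('pics/c2.png',cv2.resize(b,(400,600),interpolation=2))
E
python3 go.py bar 0.1
```

```text
clock: 3.7
position: [0.5326, 0.1393, 0.1193]
tcp_rot: [0.699, -0.106, 0.106, -0.699]
contact_force: [0.5, -0.9, 0.6]
opening: 0.004
shift mm [ 0.7 19.2  0.8] turn to straight down (6deg) [0. 0. 0.] tooly [-0.002 -0.002 -1.   ] F [-0.62 -0.05 -0.1 ] t 3.8 pos [0.5321 0.1369 0.1192] q6 0.3181775648364781 op 0.003185955181370244
```

View pics/c2.png

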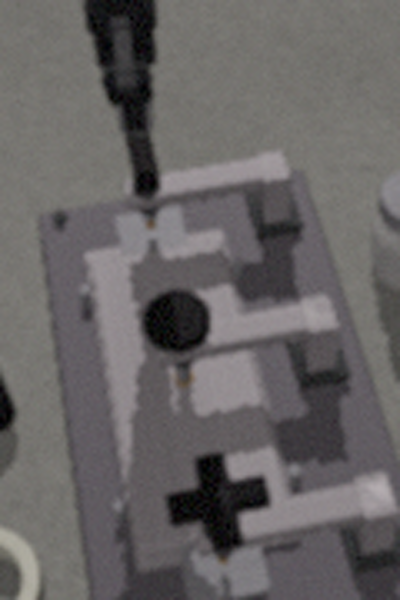

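The round cap now sits lower, just above its arm, at crop (177,320), and the tips are over the bar at (145,180). I'll press the bar.

```bash
python3 -m inch '[[[0.7,7,0.8,0,0,0,1],[0.7,12,0.8,0,0,0,1],[0.7,15,0.8,0,0,0,1],[0.7,17,0.8,0,0,0,1],[0.7,17,0.8,0,0,0,1]]]'
python3 -m inch '[[[0,3,0,0,0,0,1],[0,6,0,0,0,0,1],[0,8,0,0,0,0,1],[0,9,0,0,0,0,1],[0,9,0,0,0,0,1]]]'; python3 go.py bar 0.0865
```

```text
clock: 4.22
position: [0.5327, 0.1369, 0.1015]
tcp_rot: [0.7, -0.108, 0.106, -0.698]
contact_force: [-0.3, 0.0, -0.1]
opening: 0.0
clock: 4.63
position: [0.5329, 0.1367, 0.0926]
tcp_rot: [0.7, -0.108, 0.107, -0.698]
contact_force: [0.1, -1.1, 2.2]
opening: 0.001
shift mm [-0.1  6.1  0.7] turn to straight down (6deg) [0. 0. 0.] tooly [-0.002 -0.002 -1.   ] F [ 0.12 -1.1   2.21] t 4.6333 pos [0.5329 0.1367 0.0926] q6 0.3189555105249327 op 0.0009526549089203768
```

```bash
python3 -m inch '[[[0,2,0,0,0,0,1],[0,4,0,0,0,0,1],[0,6,0,0,0,0,1],[0,6.5,0,0,0,0,1],[0,6.5,0,0,0,0,1]]]'
python3 -m inch '[[[0,-20,0,0,0,0,1],[0,-35,0,0,0,0,1],[0,-38,0,0,0,0,1],[0,-38,0,0,0,0,1]]]'; python3 go.py cross 0.12
```

```text
clock: 5.05
position: [0.5329, 0.1367, 0.0859]
tcp_rot: [0.7, -0.108, 0.107, -0.698]
contact_force: [0.9, -2.0, 2.1]
opening: 0.005
clock: 5.38
position: [0.5336, 0.1369, 0.1246]
tcp_rot: [0.7, -0.107, 0.107, -0.698]
contact_force: [0.1, -0.0, -0.8]
opening: 0.003
shift mm [  25.5    5.1 -247.6] turn to straight down (6deg) [0. 0. 0.] tooly [-0.001 -0.002 -1.   ] F [ 0.11 -0.04 -0.75] t 5.3833 pos [0.5336 0.1369 0.1246] q6 0.31906368683406966 op 0.003170649818772959
```

```bash
python3 -m inch '[[[25,0,-247.6,0,0,0,1],[25,0,-247.6,0,0,0,1],[25,0,-247.6,0,0,0,1],[25,0,-247.6,0,0,0,1],[25,0,-247.6,0,0,0,1]]]'; python3 go.py cross 0.12
```

```text
clock: 5.8
position: [0.49, -0.0685, 0.1235]
tcp_rot: [0.699, -0.108, 0.106, -0.699]
contact_force: [1.2, -0.3, 0.9]
opening: 0.001
shift mm [  5.5   3.6 -38.6] turn to straight down (6deg) [0. 0. 0.] tooly [-0.002 -0.001 -1.   ] F [ 1.15 -0.33  0.94] t 5.8 pos [ 0.49   -0.0685  0.1235] q6 -0.09925211947296428 op 0.0009661707982900607
```

```bash
python3 -m inch '[[[5.5,0,-38.6,0,0,0,1],[5.5,2,-38.6,0,0,0,1],[5.5,3,-38.6,0,0,0,1]]]'
python3 - <<'E'
from h import *
b=snap('side','pics/side3.png')['color'][110:290,180:300,::-1]
cv2.imwrite('pics/c3.png',cv2.resize(b,(400,600),interpolation=2))
E
python3 go.py cross 0.1
```

```text
clock: 6.05
position: [0.4826, -0.1086, 0.1191]
tcp_rot: [0.699, -0.11, 0.107, -0.699]
contact_force: [-0.4, 1.4, 0.4]
opening: 0.001
shift mm [ 0.9 19.   0.5] turn to straight down (6deg) [0. 0. 0.] tooly [-0.004  0.    -1.   ] F [0.6  0.14 0.53] t 6.1 pos [ 0.4828 -0.1072  0.119 ] q6 -0.17701045706039362 op -0.0015290955922160762
```

View pics/c3.png

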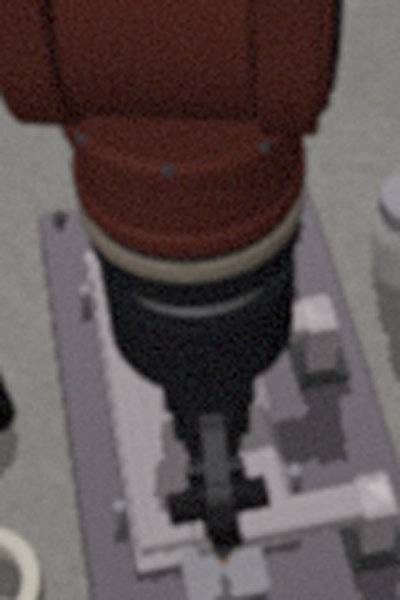

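The tips are over the cross, but the arm hides the bar. I'll check the bar in the top view before pressing.

Run:
```python
from h import *
b=snap('top','pics/top3.png')['color'][140:270,150:350,::-1]
a=cv2.imread('pics/top0.png')[140:270,150:350]
cv2.imwrite('pics/c4.png',np.hstack([cv2.resize(x[:,:100],(400,520),interpolation=2) for x in(a,b)]))
```

```text
(no output)
```

View pics/c4.png

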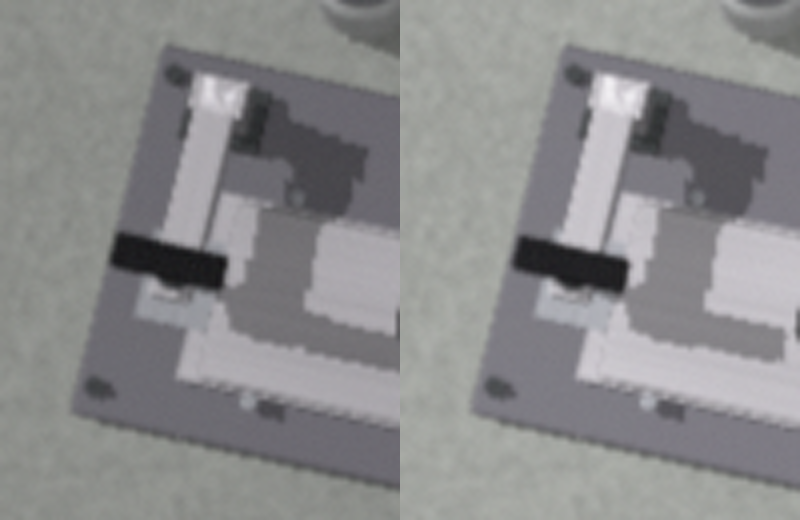

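The bar shifted about 3 crop px (0.8 px) inward, as expected for roughly 10 mm lower, so it is down. I'll press the cross.

```bash
python3 -m inch '[[[0.9,7,0.5,0,0,0,1],[0.9,12,0.5,0,0,0,1],[0.9,15,0.5,0,0,0,1],[0.9,17,0.5,0,0,0,1],[0.9,17,0.5,0,0,0,1]]]'
python3 -m inch '[[[0,3,0,0,0,0,1],[0,6,0,0,0,0,1],[0,8,0,0,0,0,1],[0,9,0,0,0,0,1],[0,9,0,0,0,0,1]]]'; python3 go.py cross 0.0865
```

```text
clock: 6.57
position: [0.4838, -0.1054, 0.1016]
tcp_rot: [-0.699, 0.108, -0.105, 0.699]
contact_force: [0.4, -0.1, 0.4]
opening: 0.002
clock: 6.98
position: [0.484, -0.1054, 0.0927]
tcp_rot: [-0.699, 0.108, -0.105, 0.699]
contact_force: [1.4, 1.3, 1.8]
opening: -0.002
shift mm [ 0.3  6.2 -1.6] turn to straight down (6deg) [0. 0. 0.] tooly [-0.004  0.001 -1.   ] F [1.38 1.31 1.85] t 6.9833 pos [ 0.484  -0.1054  0.0927] q6 -0.1755112192350836 op -0.002219507354753912
```

```bash
python3 -m inch '[[[0,2,0,0,0,0,1],[0,4,0,0,0,0,1],[0,6,0,0,0,0,1],[0,6.5,0,0,0,0,1],[0,6.5,0,0,0,0,1]]]'
python3 -m inch '[[[0,-20,0,0,0,0,1],[0,-40,0,0,0,0,1],[0,-80,0,0,0,0,1],[0,-110,0,0,0,0,1],[0,-110,0,0,0,0,1]]]'
python3 -m inch '[[[0,0,-42,0,0,0,1],[0,0,-84,0,0,0,1],[0,0,-120,0,0,0,1],[0,0,-150,0,0,0,1],[0,0,-150,0,0,0,1]]]'
python3 -m inch '[[[0,0,-42,0,0,0,1],[0,0,-84,0,0,0,1],[0,0,-100,0,0,0,1],[0,0,-100,0,0,0,1],[0,0,-100,0,0,0,1]]]'
python3 - <<'E'
from h import *
a=snap('top','pics/top5.png')['color'][130:340,150:350,::-1]
b=snap('side','pics/side5.png')['color'][130:320,140:320,::-1]
cv2.imwrite('pics/c5.png',np.hstack([cv2.resize(a,(400,420),interpolation=2),cv2.resize(b,(398,420),interpolation=2)]))
E
```

```text
clock: 7.4
position: [0.4839, -0.1054, 0.086]
tcp_rot: [-0.699, 0.108, -0.105, 0.699]
contact_force: [0.9, 1.1, 2.5]
opening: 0.0
clock: 7.82
position: [0.4864, -0.1068, 0.2022]
tcp_rot: [0.7, -0.106, 0.108, -0.698]
contact_force: [1.0, 0.2, 0.1]
opening: -0.0
clock: 8.23
position: [0.4397, -0.2543, 0.2019]
tcp_rot: [0.7, -0.108, 0.109, -0.697]
contact_force: [-0.7, 0.5, -0.1]
opening: -0.002
clock: 8.65
position: [0.4088, -0.35, 0.2016]
tcp_rot: [0.7, -0.109, 0.109, -0.698]
contact_force: [0.8, 0.3, 0.7]
opening: -0.002
```

View pics/c5.png

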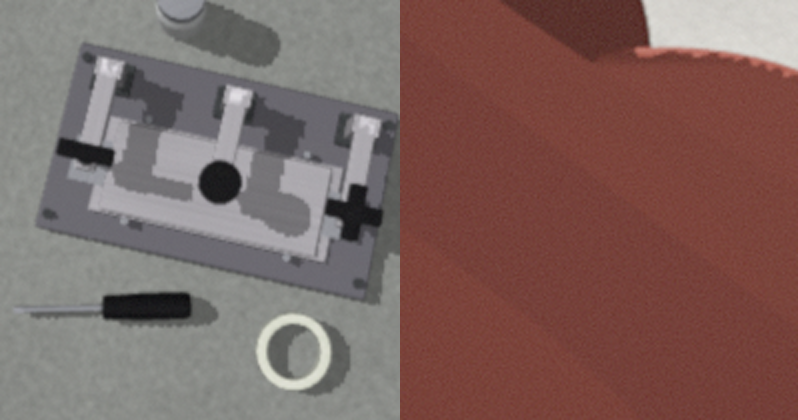

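The top view shows everything in place; the arm blocks the side view. One numeric check of the cap shifts in the top view will settle it.

Run:
```python
from h import *
T=np.load('pics/top0.npy',allow_pickle=True).item();V=T['view']
def pr(p):
    c=V[:3,:3]@p+V[:3,3];return np.array([T['cx']+T['fx']*c[0]/-c[2],T['cy']-T['fy']*c[1]/-c[2]])
def cen(f,u):
    g=cv2.imread(f,0).astype(int);x,y=int(u[0]),int(u[1]);g=g[y-22:y+23,x-24:x+25];w=np.clip(75-g,0,45)*1.
    n,l=cv2.connectedComponents((g<55).astype(np.uint8));k=l[22,24];w=w*cv2.dilate((l==k).astype(np.uint8),np.ones((3,3)));Y,X=np.mgrid[y-22:y+23,x-24:x+25]
    return np.array([(w*X).sum(),(w*Y).sum()])/w.sum(),w.sum()
for n,p in(('round',(.5093,.016,.098)),('bar',(.533,.1374,.098)),('cross',(.4837,-.107,.098))):
    u=pr(np.array(p));a,A=cen('pics/top0.png',u);b,B=cen('pics/top5.png',u)
    print(n,'shift',(b-a).round(2),'expected for -10mm',(pr(np.array(p)-[0,0,.01])-u).round(2),'area ratio',round(B/A,3))
a,b=[cv2.imread(f'pics/top{i}.png') for i in(0,5)]
for n,(x,y,w,h) in dict(cell=(195,205,125,60),driver=(155,270,95,24),tape=(272,280,50,50),jar=(222,112,36,38)).items():
    r=cv2.matchTemplate(b[y-8:y+h+8,x-8:x+w+8],a[y:y+h,x:x+w],cv2.TM_CCOEFF_NORMED);m=cv2.minMaxLoc(r);print(n,np.array(m[3])-8,round(m[1],3))
```

```text
round shift [-0.26  0.52] expected for -10mm [-0.29  0.51] area ratio 0.96
bar shift [0.52 0.74] expected for -10mm [0.58 0.7 ] area ratio 0.983
cross shift [-1.27  0.36] expected for -10mm [-1.16  0.31] area ratio 0.973
cell [0 0] 0.961
driver [0 0] 0.999
tape [0 0] 0.999
jar [0 0] 0.998
```

All three caps moved as expected for about 10 mm down, and nothing else moved. Handing in.

```bash
python3 -c "
from cell import bot
print(bot.hand_in())"
```

```text
the job is handed in; nothing more can be done
None
```

I pressed the round, then the bar, then the cross probe with the shut fingertips. Each went down until the tip stood about 86 mm above the work surface, with about 2–3 N of vertical force measured. The arm then moved clear, and I handed the job in at about 9 s of robot time. No verdict was reported.

**Probes:** In the last top picture, the three caps have shifted by what about 10 mm of travel would give, to within about 0.1 px. The joint values themselves cannot be read, so this is an estimate.

**Other things:** The cell, screwdriver, tape and jar show no shift in the top view, to about 1 px.

**Failed or disagreeing checks:**
- **Side view:** The arm blocked the side camera at the end, so the final check rests on the top view alone.
- **Cap heights:** My first two-view measurement put the caps at 90–95 mm instead of 97–99 mm. I used the stated height and relied on the measured force for contact.

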